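# Load the hex nut into the nut-setting fixture

### The arm

A 6-joint arm with a two-finger parallel gripper is mounted at the origin on a cart in front of the work surface, level with it; the furniture and walls round the work are solid. World frame = base frame: x ahead of the robot, y to its left, z up, the work surface at z = 0. Lengths are in m, angles in rad, forces in N, time in s.
With the tool pointing down it reaches from about 0.35 to 0.975 m from the base axis. Payload 4.9 kg.
Tool frame: the origin (TCP) lies on the mounting face of the last link; the fingertips stand 173 mm ahead of it and the grasp point (between the pads) lies 155 mm ahead of it; z points along the fingers, y is the direction in which the jaws open and shut (so a half turn about z gives the same grasp; the last joint's range is limited). The gripper opens to 85 mm and grips with 20 to 120 N. Pads are 22 mm wide; open, the fingers measure 114 mm over their backs; the gripper's body (76 mm by 85 mm) begins 54 mm behind the grasp point. The pads swing forward as they close: fully open they stand 13 mm farther back than shut.
Start: joints at [1.029, 0.053, 1.613, -0, 1.476, -0.119], TCP at [0.256, 0.57, 0.405] pointing down, gripper open.
Joint ranges: [-3.01, 3.01], [-1.01, 2.22], [0.06, 2.58], [-1.02, 4.17], [0.09, 2.62], [-3.14, 3.14]. Speed limits (rad/s): [2.57, 2.57, 3.14, 3.14, 3.14, 3.14].

### API

Orientations are given as a unit quaternion [w, x, y, z].
In Python, from plant import manip gives the robot as it stands.
- The arm moves only by the tool play_rows, never from a script. Its argument "increments" is a list of rows, each an object with "offset": the shift along the tool's x, y, z in mm, a list of three; "twist": the turn about the tool's z in rad; "grip": the opening, from 0 (shut) to 1 (fully open). In form: [{"offset": [dx, dy, dz], "twist": twist, "grip": grip}, ...]. A call has 1 to 5 rows; each row is the pose to reach, as a shift and turn from the pose commanded when the call began, along the tool's axes at that moment; what a row does not reach only later rows make up. A row lasts 1/12 s, in which the tool goes at most 41.7 mm and 7.16 degrees, less where a joint would pass 70% of its speed; a pose out of reach is approached as far as the arm can. A call with a gripper value outside its range is refused whole. The fingers move at their own pace and stop on an object; the grip force is fixed at half the most. Time passes only in rows, so rows that repeat a pose let the fingers close. It gives the time, the measured TCP pose, the force and the opening at its end, in the units of the state.
- manip.state(): the state, without advancing time (a new reading comes with each control period).
- manip.grab_frame(name): name is "side" or "top" or "wrist"; returns the picture (384x512x3 uint8, blue, green, red); there is no depth.
- manip.get_calibration(name): a dict with "fx", "fy", "cx", "cy" (pixels), "k1" (the pictures are not rectified: a ray, as slopes to the right and down, at radius r is drawn at 1 + k1 r^2 times it, then the intrinsics apply), "T" (4x4, takes a point from camera to world coordinates). Camera axes: x right, y down, z forward; pixel columns grow to the right and rows downward; lengths in m; the calibration is good to about 2 mm. A picture is of the moment at which its call begins: read the wrist's pose just before it. get_calibration takes no time and is no camera call; for the wrist camera it gives the pose at the moment of the call.
- manip.job_done(): hands the job in, once; it reports no verdict.
Trained networks look in the newest picture that a camera, given by its name, has taken for a name from the list of things; names that differ only in an ending like _2 or _b are one class to them, and where a whole thing is asked for, a point or a joint stands for the part that bears it (a point fixed in the world has none). Each returns a list of dicts, best first, with "p" (0 to 1); they miss things now and then, are a little off and sometimes report something else, mostly with a low value. They report only what shows in the picture. A call takes as long as a camera call. They do not tell look-alikes from the thing itself.
- manip.boxes_of(query, camera): "xyz" ([x, y, z] in m, in the coordinates of the camera as it stood for that picture, good to about 4 mm: the middle of the surface that is visible of it).
- manip.tip_of(query, camera): "xyz" ([x, y, z] in m, in the coordinates of the camera as it stood for that picture, good to about 4 mm: a listed point, or the origin of a listed thing).
The state is a dict: "time": time; "joint_pos": joint angles; "joint_vel": joint speeds; "joint_efforts": joint torques, N m; "tool_pos": TCP position; "tool_rot": TCP orientation; "contact_force": force on the tool from outside, world axes, zero at the start; "ft_torque": the same for the moment, N m; "gripper_width": opening from 0.0 (shut) to 1.0 (fully open).
Only numpy, scipy, OpenCV 4.12 (cv2) and the standard library are available. Lean on these libraries where they do the work, as an engineer would, in place of code of your own. Each camera call takes 0.05 s, during which the arm holds its last target. There are 200 camera calls.

### The job

Load the nut-setting fixture: nudge the loose hex nut along the fixture's plate, without lifting it off, until it drops into the shallow round pocket, and let it sit there. Then press it straight down until its stiff seat is fully home, and let go. Be gentle: never bear on the nut, the fixture or anything else with more than about 25 N, and leave the things lying around the fixture where they are.

Things in the scene. Friction and masses are not known exactly. Their poses are not given: they have to be found in the camera images.
- nut: loose steel hex nut, 50 g, 24 mm across flats, 27.7 mm across corners, 13 mm high, lying flat on the fixture's plate. Origin: centre of its underside; z is its axis, up. It starts on the +y half of the plate, 60 to 90 mm from the fixture's centre and up to 12 mm to either side of the centre line.
- fixture: nut-setting fixture fixed to the bench: dark base 96 x 250 x 6 mm, a grey rail 12 mm wide along each long edge (inner faces 36 mm either side of the centre line x = 0, tops 23 mm above the bench), a small black knob outside the +x rail. Origin: centre of the underside, on the bench; y runs along the rails, z up. A bare dark steel plate 290 mm long lies between the rails.
- plate_top (a point): point on the plate's flat top at the fixture's centre, 18 mm above the bench, 5 mm below the rail tops; axes as the fixture's. The plate has one round pocket, 31 mm wide with a 1 mm bevel, its centre on the centre line x = 0. The plate is clamped at a new place each time and the pocket has no reading: it lies between the next two points.
- pocket_first (a point): point on the plate's top, on the centre line, 15 mm to the -y side of plate_top: the nearest to the nut that the pocket's centre can lie. See the pocket, or slide the nut in -y along the centre line and feel it drop 3.5 mm and stop against the pocket's far wall.
- pocket_last (a point): point on the plate's top, on the centre line, 65 mm to the -y side of plate_top: the farthest that the pocket's centre can lie. The pocket's floor is a light grey seat 3.5 mm below the plate's top, held by friction: pressed with more than about 5 N it slides 3 mm down to a hard stop and stays. The nut's origin is 18 mm above the bench on the plate, 14.5 mm dropped in, 11.5 mm home (its top then at 24.5 mm).
- flux_jar: bystander: small round jar with black lid, 52 mm wide, 33 mm high, loose, on the +x side of the fixture. Origin: centre of its underside.
- screwdriver: bystander: thin grey screwdriver 145 mm long, 12 mm thick, loose, lying on the -x side of the fixture. Origin: under its middle, y along it.
- tweezers: bystander: steel tweezers 126 mm long, 13 mm wide, 9 mm high, loose, lying on the +x side of the fixture. Origin: under their middle, y along them.
There are look-alikes about, which are no part of the job. What is shaped like the nut but purple or red is not meant.

How it is judged:
On the way, in this order (a step that is already met when the one before it is completed fails the run):
1. the nut has dropped into the pocket and lies flat on the seat, not yet pressed (z of nut in the frame of fixture between 0.0134 and 0.0158 m and angle between nut's own z axis and vertical below 0.06 rad), for 0.2 s.
2. the nut is pressed home (z of nut in the frame of fixture below 0.0128 m and angle between nut's own z axis and vertical below 0.06 rad), for 0.2 s.
At the end, for the whole second after the job is handed in: The nut lies in the pocket at rest, level within 0.06 rad, with its underside less than 12.8 mm above the fixture's underside (11.5 mm is fully home), and nothing touches it but the fixture (all of step 2 and linear speed of nut below 0.01 m/s).
It fails at once if the fingers or the arm bear on the nut, the fixture or anything else with more than 25 N (contact force between any of the fingers, the arm and anything else above 25 N).
It fails at once if the nut is lifted off the plate or tipped over (z of nut in the frame of fixture above 0.026 m or angle between nut's own z axis and vertical above 0.6 rad).
It fails at once if a bystander is shifted by more than 15 mm (distance of any of flux_jar, screwdriver, tweezers from where it was at the start of the episode above 0.015 m).
It also fails if it takes over 58 s, if anything falls off the work surface, if the arm or the gripper's body presses on something with over 40 N, if the wrist force passes 120 N, or if a joint passes its speed limit or range.

## Working session

There is one attempt and no reset: what is moved stays moved. The work goes in short steps, Python scripts to look and compute and a tool call to move; the robot and the scene stay as the last step left them, time stands still between calls to the robot, and variables do not carry over. Pictures are saved under pics/ and viewed, about 8 in all and at most 12, crops included, and the job is handed in when it is done.

Besides the shell and the picture viewer there is one more tool, called after "Call:" by a JSON object that holds its "api" and its "payload". play_rows: Moves the arm, as the interface text tells. Its arguments: {"type":"object","properties":{"increments":{"type":"array"}},"required":["increments"]}

```bash
mkdir -p pics; cat > h.py <<'E'
from plant import manip
import numpy as np, cv2
def w(c,p,T=None):
    T=np.array(manip.get_calibration(c)["T"]) if T is None else T
    return (T@np.r_[p,1])[:3]
def ray(c,u,v,z):
    k=manip.get_calibration(c);T=np.array(k["T"])
    d=np.array([(u-k["cx"])/k["fx"],(v-k["cy"])/k["fy"]]);s=d.copy()
    for _ in range(20): s=d/(1+k["k1"]*(s@s))
    r=T[:3,:3]@np.r_[s,1]; return T[:3,3]+r*(z-T[2,3])/r[2]
E
python3 - <<'E'
from h import *
np.set_printoptions(precision=4,suppress=True)
s=manip.state();print(s)
ims=[]
for c in ["top","side"]:
    im=manip.grab_frame(c);ims.append(im);cv2.imwrite(f"pics/{c}0.png",im)
    for q in ["nut","fixture","plate_top","pocket_first","pocket_last","flux_jar","screwdriver","tweezers"]:
        print(c,q,[(round(d["p"],2),w(c,d["xyz"])) for d in manip.tip_of(q,c)[:3]])
    print(manip.get_calibration(c))
E
```

```text
{'time': 0.0, 'joint_pos': array([ 1.029 ,  0.0534,  1.6143,  0.    ,  1.476 , -0.119 ]), 'joint_vel': array([ 0.0006, -0.0008,  0.0015,  0.0002, -0.0014,  0.0004]), 'joint_efforts': array([ -0.0001, -39.3684, -37.0174,  -0.0002,   0.0072,  -0.    ]), 'tool_pos': array([0.2563, 0.5698, 0.4034]), 'tool_rot': array([-0.0004,  0.2098,  0.9777, -0.001 ]), 'contact_force': array([ 0.195 ,  0.4596, -0.2723]), 'ft_torque': array([0.0336, 0.0195, 0.038 ]), 'gripper_width': 0.9990837337899497}
top nut [(0.72, array([ 0.4364, -0.0197,  0.0008])), (0.49, array([ 0.5638,  0.0497, -0.0005]))]
top fixture []
top plate_top []
top pocket_first []
top pocket_last []
top flux_jar [(0.7, array([ 0.6533, -0.0901, -0.0005]))]
top screwdriver [(0.63, array([ 0.4553, -0.1404, -0.0045]))]
top tweezers [(0.63, array([ 0.6751, -0.1936,  0.0025]))]
{'fx': 482.8029625123493, 'fy': 482.8029625123493, 'cx': 256.14133562102825, 'cy': 195.5234789168879, 'k1': -0.19164312674398667, 'T': array([[-0.0026, -0.9959,  0.0907,  0.4988],
       [-0.9998,  0.0044,  0.0197, -0.0515],
       [-0.02  , -0.0906, -0.9957,  0.9132],
       [ 0.    ,  0.    ,  0.    ,  1.    ]])}
side nut [(0.68, array([ 0.5395, -0.0662,  0.0189])), (0.58, array([ 0.4297, -0.0217, -0.0018])), (0.57, array([ 0.5651,  0.054 , -0.0004]))]
side fixture []
side plate_top []
side pocket_first []
side pocket_last []
side flux_jar [(0.87, array([ 0.6493, -0.084 , -0.0002]))]
side screwdriver [(0.6, array([ 0.4551, -0.138 , -0.0007]))]
side tweezers [(0.53, array([ 0.6762, -0.1929, -0.0011]))]
{'fx': 496.5035707683571, 'fy': 496.5035707683571, 'cx': 252.16352777018218, 'cy': 191.13616945092733, 'k1': -0.062276690502721825, 'T': array([[-0.9172, -0.2696,  0.2935,  0.3034],
       [-0.3983,  0.599 , -0.6946,  0.5417],
       [ 0.0115, -0.754 , -0.6568,  0.5919],
       [ 0.    ,  0.    ,  0.    ,  1.    ]])}
```

```bash
python3 -c "
import cv2
cv2.imwrite('pics/t0b.png',cv2.resize(cv2.imread('pics/top0.png'),(800,600)))"
```

```text
(no output)
```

View pics/t0b.png

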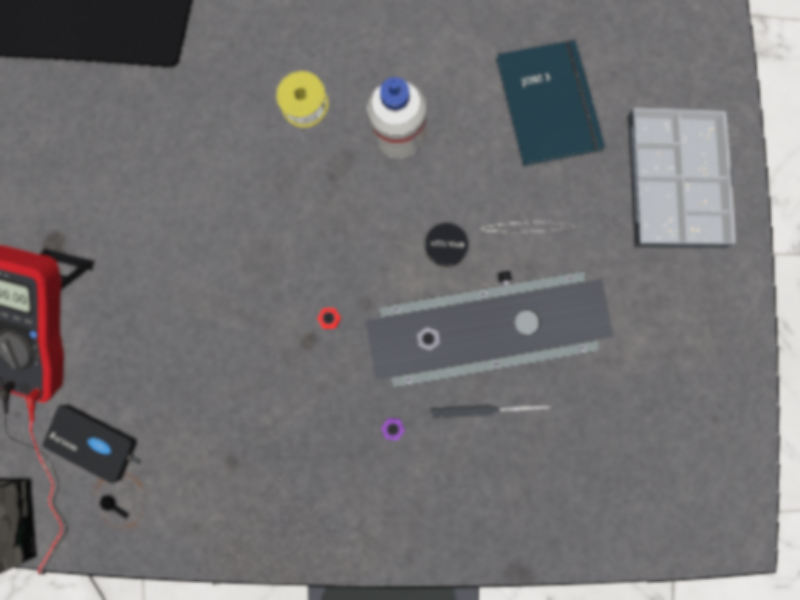

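The top view shows the nut at about (428,338), with purple and red decoys elsewhere, and the pocket's light seat at about (526,322). The knob at (505,277) gives fixture +x as roughly world +x.

```bash
python3 - <<'E'
from h import *
np.set_printoptions(precision=4,suppress=True)
s=1.5625
f=lambda u,v,z:ray("top",u/s,v/s,z)
n=f(428,338,.031);p=f(526,322,.0145)
a=[f(380,311,.023),f(585,275,.023),f(392,382,.023),f(598,346,.023)]
print("nut",n,"pocket",p,"rails",*a)
c=np.mean(a,0);d=(a[0]-a[1]+a[2]-a[3])[:2];d/=np.linalg.norm(d);ex=np.array([d[1],-d[0]])
print("centre",c,"ydir",d,np.degrees(np.arctan2(d[1],d[0])),"len",np.linalg.norm(a[0]-a[1]),"wid",np.linalg.norm(a[0]-a[2]))
for q in(n,p):print((q-c)[:2]@ex,(q-c)[:2]@d)
print(f(505,277,.0),np.array(manip.get_calibration("wrist")["T"]))
E
```

```text
nut [ 0.5409 -0.0664  0.031 ] pocket [ 0.5602 -0.1842  0.0145] rails [ 0.5735 -0.0099  0.023 ] [ 0.6156 -0.2554  0.023 ] [ 0.4895 -0.0239  0.023 ] [ 0.5305 -0.2691  0.023 ]
centre [ 0.5523 -0.1396  0.023 ] ydir [-0.1669  0.986 ] 99.6096308488793 len 0.24912399251224102 wid 0.08509849753921042
0.0009564559456499769 0.07404352737678395
0.000354500289954934 -0.04529609328545676
[ 0.6164 -0.1615  0.    ] [[ 0.4107  0.881   0.2348  0.1978]
 [ 0.9118 -0.3968 -0.1059  0.5968]
 [-0.0001  0.2575 -0.9663  0.3744]
 [ 0.      0.      0.      1.    ]]
```

Call:
{"api": "play_rows", "payload": {"increments": [{"offset": [-497, -430, 0], "twist": -0.59, "grip": 0}, {"offset": [-497, -430, 0], "twist": -0.59, "grip": 0}, {"offset": [-497, -430, 0], "twist": -0.59, "grip": 0}, {"offset": [-497, -430, 0], "twist": -0.59, "grip": 0}, {"offset": [-497, -430, 0], "twist": -0.59, "grip": 0}]}}

```text
time: 1.32
tool_pos: [0.342, 0.3851, 0.4049]
tool_rot: [0.0, -0.087, 0.996, 0.0]
contact_force: [0.7, 0.7, -0.2]
gripper_width: 0.3
```

Call:
{"api": "play_rows", "payload": {"increments": [{"offset": [-116, -434, 0], "twist": 0, "grip": 0}, {"offset": [-116, -434, 0], "twist": 0, "grip": 0}, {"offset": [-116, -434, 0], "twist": 0, "grip": 0}, {"offset": [-116, -434, 0], "twist": 0, "grip": 0}, {"offset": [-116, -434, 0], "twist": 0, "grip": 0}]}}

```text
time: 1.73
tool_pos: [0.4285, 0.1951, 0.4052]
tool_rot: [0.001, -0.083, 0.997, 0.0]
contact_force: [0.9, 0.7, 0.7]
gripper_width: 0.001
```

Call:
{"api": "play_rows", "payload": {"increments": [{"offset": [-62, -232, 100], "twist": 0, "grip": 0}, {"offset": [-62, -232, 100], "twist": 0, "grip": 0}, {"offset": [-62, -232, 100], "twist": 0, "grip": 0}, {"offset": [-62, -232, 100], "twist": 0, "grip": 0}, {"offset": [-62, -232, 100], "twist": 0, "grip": 0}]}}

```text
time: 2.15
tool_pos: [0.5084, 0.02, 0.3244]
tool_rot: [0.001, -0.083, 0.997, -0.0]
contact_force: [1.1, 0.4, -0.3]
gripper_width: 0.003
```

```bash
python3 - <<'E'
from h import *
np.set_printoptions(precision=4,suppress=True)
s=manip.state();print(s["tool_pos"],s["tool_rot"],s["gripper_width"])
im=manip.grab_frame("wrist");cv2.imwrite("pics/w1.png",im)
print(manip.get_calibration("wrist"))
print([(d["p"],w("wrist",d["xyz"])) for d in manip.tip_of("nut","wrist")])
E
```

```text
[0.5084 0.02   0.3244] [ 0.0006 -0.0831  0.9965 -0.0001] 0.0034278728909469475
{'fx': 305.94319371993964, 'fy': 305.94319371993964, 'cx': 253.6175055666746, 'cy': 187.4369793182718, 'k1': -0.018654392169299497, 'T': array([[-0.1607,  0.9544,  0.2517,  0.4458],
       [ 0.987 ,  0.1563,  0.0375,  0.005 ],
       [-0.0036,  0.2544, -0.9671,  0.2907],
       [ 0.    ,  0.    ,  0.    ,  1.    ]])}
[(0.85, array([ 0.5395, -0.0698,  0.015 ])), (0.57, array([ 0.4342, -0.0197,  0.0013]))]
```

View pics/w1.png

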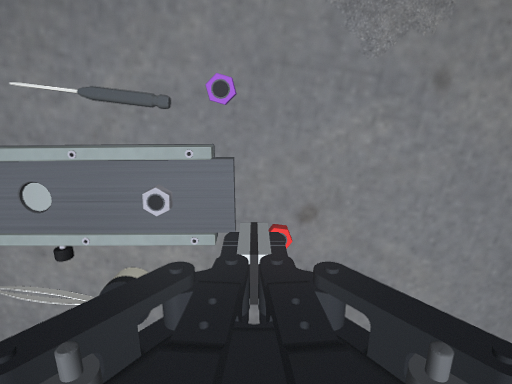

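The wrist view shows the nut at (156,202) with its flats facing ±y, and the pocket at (37,197). The shut fingers are at (254,235). The purple and red decoys are off the plate.

Call:
{"api": "play_rows", "payload": {"increments": [{"offset": [-13, -47, 90], "twist": 0, "grip": 0}, {"offset": [-13, -47, 90], "twist": 0, "grip": 0}, {"offset": [-13, -47, 90], "twist": 0, "grip": 0}, {"offset": [-13, -47, 90], "twist": 0, "grip": 0}]}}

```text
time: 2.58
tool_pos: [0.5271, -0.0227, 0.2302]
tool_rot: [-0.004, -0.082, 0.997, 0.001]
contact_force: [-0.8, 0.6, -0.6]
gripper_width: 0.001
```

```bash
python3 - <<'E'
from h import *
np.set_printoptions(precision=4,suppress=True)
s=manip.state();print(s["tool_pos"],s["tool_rot"],s["contact_force"])
np.save("Tw2.npy",manip.get_calibration("wrist")["T"])
im=manip.grab_frame("wrist");cv2.imwrite("pics/w2.png",im)
print([(d["p"],w("wrist",d["xyz"])) for d in manip.tip_of("nut","wrist")])
cv2.imwrite("pics/w2b.png",cv2.resize(im,(800,600),interpolation=cv2.INTER_CUBIC))
E
```

```text
[ 0.5271 -0.0227  0.2302] [-0.0041 -0.0824  0.9966  0.0011] [-0.7749  0.5754 -0.6451]
[(0.69, array([ 0.4379, -0.0173,  0.011 ])), (0.55, array([ 0.5441, -0.0681,  0.0245])), (0.49, array([0.5737, 0.0569, 0.008 ]))]
```

View pics/w2b.png

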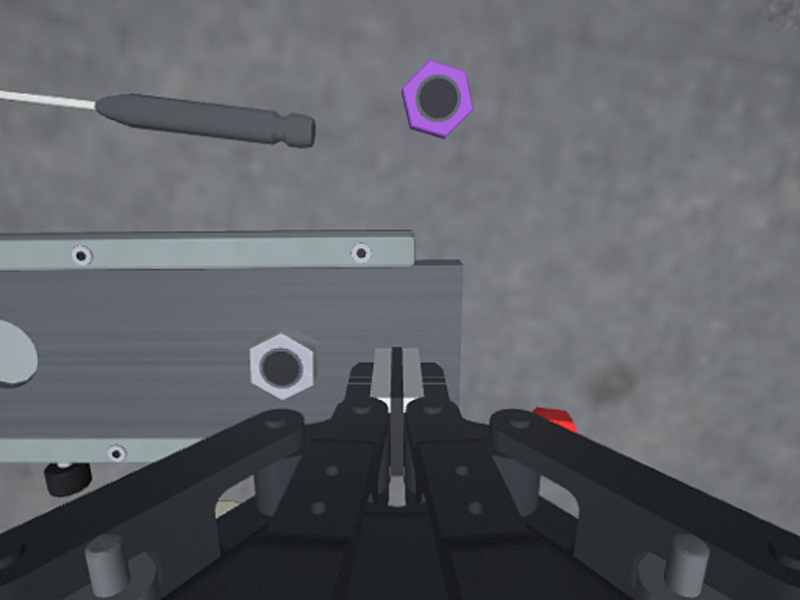

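```bash
python3 - <<'E'
from h import *
np.set_printoptions(precision=4,suppress=True)
s=1.5625
f=lambda u,v,z:ray("wrist",u/s,v/s,z)[:2]
print("Terr",np.abs(np.load("Tw2.npy")-manip.get_calibration("wrist")["T"]).max())
n=f(282,366,.031); n1=f(250,366,.031);n2=f(314,366,.031)
pe=f(37,357,.018)
a,b=f(2,234,.023),f(412,231,.023)   # outer edge -x rail
e=f(200,437,.023)                   # inner edge +x rail
e0=f(5,438,.023); i1=f(200,267,.023)
for k,v in dict(n=n,flats=np.linalg.norm(n1-n2),pe=pe,rail=(a,b,i1),inner=(e,e0)).items():print(k,v)
d=(b-a)/np.linalg.norm(b-a);d2=(e-e0)/np.linalg.norm(e-e0);print("d",d,d2)
d=np.array([-.167,.986]);ex=np.array([.986,.167])
print("x: railout",a@ex,b@ex,"i1",i1@ex,"inner+",e@ex,e0@ex,"nut",n@ex,n@d,"pe",pe@d,pe@ex,"end",b@d)
t=manip.state()["tool_pos"][:2];print("tool",t@ex,t@d, "top-cam centre",np.array([.5523,-.1396])@ex,np.array([.5523,-.1396])@d)
R=manip.state()["tool_rot"];print(R)
# fingers
for u in(350,372,424,446):print(u,f(u,365,.06)@d)
E
```

```text
Terr 0.0072449885562334004
n [ 0.5473 -0.0639]
flats 0.025154699615580017
pe [ 0.5669 -0.1694]
rail (array([ 0.5147, -0.1779]), array([ 0.4878, -0.0223]), array([ 0.5151, -0.1011]))
inner (array([ 0.5898, -0.0967]), array([ 0.6051, -0.181 ]))
d [-0.1705  0.9854] [-0.1784  0.984 ]
x: railout 0.47776296023857373 0.4771997370237916 i1 0.49097702404789834 inner+ 0.565409919540847 0.5663972820271305 nut 0.5289935127408126 -0.15437086314556164 pe -0.2616675919712871 0.5306607051891176 end -0.10347579666978313
tool 0.5175946608751295 -0.10967015259451315 top-cam centre 0.5212546 -0.22987970000000002
[-0.0004 -0.0832  0.9965  0.0004]
350 -0.12465028607956627
372 -0.11747181869641227
424 -0.10050654622713184
446 -0.09332543414489154
```

```bash
cat >> h.py <<'E'
def rayT(c,u,v,z,T):
    k=manip.get_calibration(c)
    d=np.array([(u-k["cx"])/k["fx"],(v-k["cy"])/k["fy"]]);s=d.copy()
    for _ in range(20): s=d/(1+k["k1"]*(s@s))
    r=T[:3,:3]@np.r_[s,1]; return T[:3,3]+r*(z-T[2,3])/r[2]
E
python3 - <<'E'
from h import *
np.set_printoptions(precision=4,suppress=True)
s=1.5625;T=np.load("Tw2.npy")
f=lambda u,v,z:rayT("wrist",u/s,v/s,z,T)[:2]
a,b=f(2,234,.023),f(412,231,.023);e=f(200,437,.023);e0=f(5,438,.023);n=f(282,366,.031);pe=f(37,357,.018)
print("dirs",(b-a)/np.linalg.norm(b-a),(e-e0)/np.linalg.norm(e-e0))
d=np.array([-.167,.986]);ex=np.array([.986,.167])
print("railout",a@ex,b@ex,"i1",f(200,267,.023)@ex,"inner+",e@ex,e0@ex,"nut",n@ex,n@d,"pe",pe@d,pe@ex,"railend",b@d)
for u in(350,372,424,446):print(u,f(u,365,.06)@d)
st=manip.state();print(st["tool_pos"],st["tool_pos"][:2]@ex,st["tool_pos"][:2]@d,st["tool_rot"],st["contact_force"])
n=np.array([.5409,-.0664]);p=np.array([.5602,-.1842]);print("topcam",n@ex,n@d,p@ex,p@d)
E
```

```text
dirs [-0.1688  0.9857] [-0.1756  0.9845]
railout 0.4736928373061844 0.47341351464025183 i1 0.4866853195311525 inner+ 0.558866920742025 0.5595920629431911 nut 0.5236538158323343 -0.1533716594539043 pe -0.2577513549488038 0.5250811495674991 railend -0.10378525043371752
350 -0.1244555961972352
372 -0.11751134889970122
424 -0.10109396170863261
446 -0.09414236817026769
[ 0.5286 -0.0217  0.2349] 0.5175946608751295 -0.10967015259451315 [-0.0004 -0.0832  0.9965  0.0004] [ 0.1201 -0.1754 -0.4321]
topcam 0.5222386 -0.15580070000000001 0.5215957999999999 -0.27517460000000005
```

Call:
{"api": "play_rows", "payload": {"increments": [{"offset": [-5, 0, 15], "twist": 0, "grip": 0}, {"offset": [-5, 0, 28], "twist": 0, "grip": 0}, {"offset": [-5, 0, 36], "twist": 0, "grip": 0}, {"offset": [-5, 0, 40], "twist": 0, "grip": 0}, {"offset": [-5, 0, 40], "twist": 0, "grip": 0}]}}

```text
time: 3.1
tool_pos: [0.533, -0.0208, 0.194]
tool_rot: [-0.001, -0.084, 0.997, 0.0]
contact_force: [-1.1, 0.3, -0.7]
gripper_width: 0.002
```

```bash
python3 - <<'E'
from h import *
s=manip.state();d=np.array([-.167,.986]);ex=np.array([.986,.167]);t=s["tool_pos"];print(t,t[:2]@ex,t[:2]@d,s["contact_force"])
im=manip.grab_frame("side");cv2.imwrite("pics/s1.png",cv2.resize(im[120:330,120:400],(800,600),interpolation=cv2.INTER_CUBIC))
E
```

```text
[ 0.53303198 -0.0208279   0.19403825] 0.52209127377828 -0.10955265337977992 [-1.09793001  0.2929342  -0.70685881]
```

View pics/s1.png

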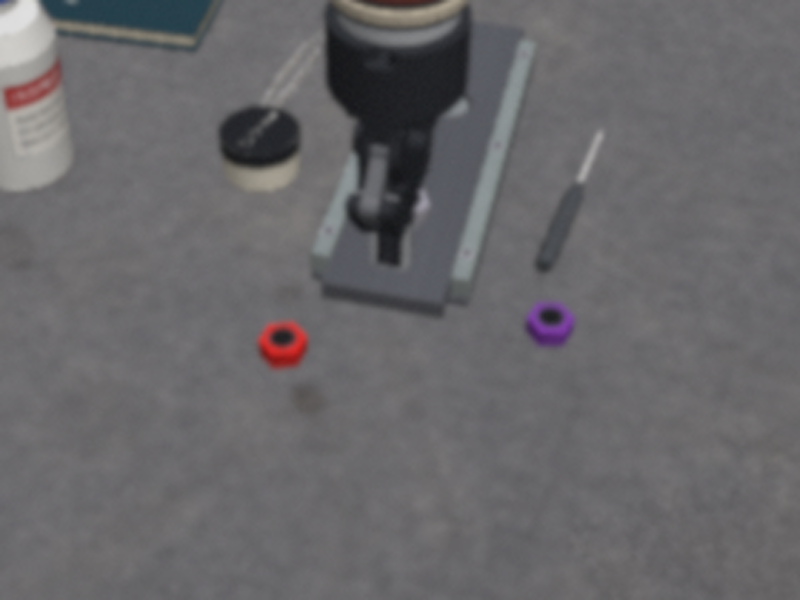

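Fingers are just above the plate behind the nut with no contact force, so I start the push.

Call:
{"api": "play_rows", "payload": {"increments": [{"offset": [0, -5, 0], "twist": 0, "grip": 0}, {"offset": [0, -11, 0], "twist": 0, "grip": 0}, {"offset": [0, -17, 0], "twist": 0, "grip": 0}, {"offset": [0, -23, 0], "twist": 0, "grip": 0}, {"offset": [0, -30, 0], "twist": 0, "grip": 0}]}}

```text
time: 3.57
tool_pos: [0.5389, -0.0517, 0.1952]
tool_rot: [0.0, -0.083, 0.997, 0.0]
contact_force: [0.5, -0.2, 2.0]
gripper_width: 0.0
```

Call:
{"api": "play_rows", "payload": {"increments": [{"offset": [0, -7, 0], "twist": 0, "grip": 0}, {"offset": [0, -14, 0], "twist": 0, "grip": 0}, {"offset": [0, -21, 0], "twist": 0, "grip": 0}, {"offset": [0, -28, 0], "twist": 0, "grip": 0}, {"offset": [0, -35, 0], "twist": 0, "grip": 0}]}}

```text
time: 3.98
tool_pos: [0.5447, -0.0861, 0.1951]
tool_rot: [0.0, -0.083, 0.997, 0.0]
contact_force: [-0.2, 2.8, 4.3]
gripper_width: 0.002
```

```bash
python3 - <<'E'
from h import *
s=manip.state();d=np.array([-.167,.986]);ex=np.array([.986,.167]);t=s["tool_pos"];print(t,t[:2]@ex,t[:2]@d,s["contact_force"])
im=manip.grab_frame("wrist");cv2.imwrite("pics/w3.png",cv2.resize(im,(800,600),interpolation=cv2.INTER_CUBIC))
E
```

```text
[ 0.54469065 -0.08612958  0.1950707 ] 0.522681338690876 -0.17588710013122427 [-0.17809638  2.79296317  4.28061706]
```

View pics/w3.png

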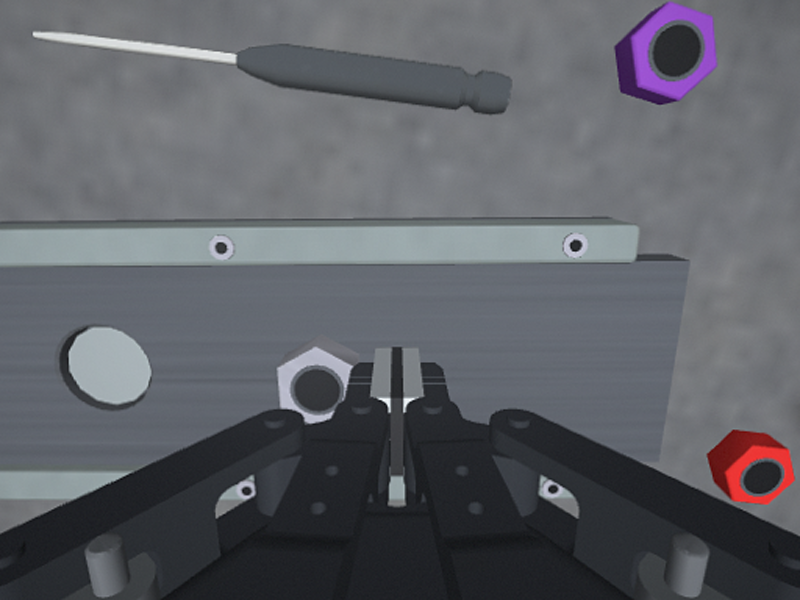

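```bash
python3 - <<'E'
from h import *
s=1.5625;d=np.array([-.167,.986]);ex=np.array([.986,.167])
st=manip.state();t=st["tool_pos"];print(t,t[:2]@ex,t[:2]@d,st["contact_force"])
def f(n,u,v,z):
    q=ray("wrist",u/s,v/s,z)[:2];print(n,round(q@ex,4),round(q@d,4))
f("nut hole",317,389,.031);f("nutL",277,385,.031);f("nut top corner",316,347,.031);f("nut bottom",316,423,.031)
f("pocketL",62,365,.018);f("pocketR",152,368,.018);f("top",103,324,.018);f("bot",110,410,.018);f("seat",110,367,.0145)
f("rail-",300,263,.023);f("rail+",60,471,.023);f("back",348,370,.024);f("padtip",373,350,.022);f("padtipR",422,350,.022)
E
```

```text
[ 0.54486274 -0.08714892  0.1950698 ] 0.522680787515379 -0.17692091214674024 [ 0.11711836 -0.72242065  0.42849385]
nut hole 0.5246 -0.2014
nutL 0.5232 -0.2136
nut top corner 0.5108 -0.2011
nut bottom 0.5362 -0.2023
pocketL 0.5224 -0.289
pocketR 0.5234 -0.2587
top 0.5079 -0.2727
bot 0.539 -0.2754
seat 0.5246 -0.2751
rail- 0.4869 -0.2061
rail+ 0.5598 -0.2935
back 0.5214 -0.1925
padtip 0.5154 -0.1846
padtipR 0.5154 -0.1689
```

Call:
{"api": "play_rows", "payload": {"increments": [{"offset": [0, -6, 0], "twist": 0, "grip": 0}, {"offset": [0, -13, 0], "twist": 0, "grip": 0}, {"offset": [0, -20, 0], "twist": 0, "grip": 0}, {"offset": [0, -27, 0], "twist": 0, "grip": 0}, {"offset": [0, -34, 0], "twist": 0, "grip": 0}]}}

```text
time: 4.45
tool_pos: [0.5501, -0.1197, 0.1947]
tool_rot: [-0.0, -0.083, 0.997, 0.0]
contact_force: [-1.9, 1.7, 3.1]
gripper_width: 0.002
```

Call:
{"api": "play_rows", "payload": {"increments": [{"offset": [0, -7, 0], "twist": 0, "grip": 0}, {"offset": [0, -14, 0], "twist": 0, "grip": 0}, {"offset": [0, -19, 0], "twist": 0, "grip": 0}, {"offset": [0, -23, 0], "twist": 0, "grip": 0}, {"offset": [0, -26, 0], "twist": 0, "grip": 0}]}}

```text
time: 4.87
tool_pos: [0.5544, -0.1452, 0.1947]
tool_rot: [-0.0, -0.083, 0.997, 0.0]
contact_force: [-0.6, 1.9, 3.2]
gripper_width: -0.002
```

```bash
python3 - <<'E'
from h import *
im=manip.grab_frame("wrist");cv2.imwrite("pics/w4.png",cv2.resize(im,(800,600),interpolation=cv2.INTER_CUBIC))
s=manip.state();d=np.array([-.167,.986]);ex=np.array([.986,.167]);t=s["tool_pos"];print(t,t[:2]@ex,t[:2]@d,s["contact_force"])
E
```

```text
[ 0.55443099 -0.14542582  0.19469824] 0.5223828467518041 -0.23597983789925547 [0.00617376 0.67363002 1.36869563]
```

View pics/w4.png

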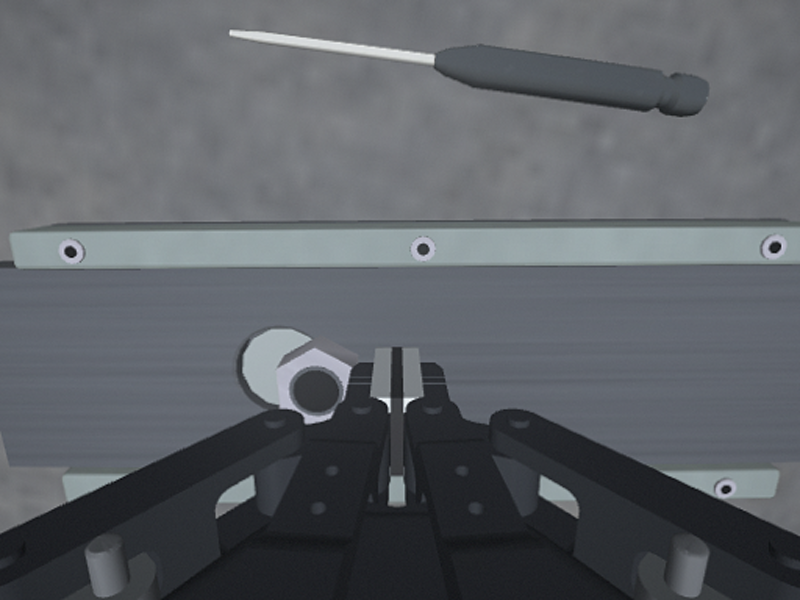

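Nut at (317,388) is half over the pocket at (283,367). I continue slowly.

Call:
{"api": "play_rows", "payload": {"increments": [{"offset": [0, -3, 0], "twist": 0, "grip": 0}, {"offset": [0, -6, 0], "twist": 0, "grip": 0}, {"offset": [0, -8, 0], "twist": 0, "grip": 0}, {"offset": [0, -9.5, 0], "twist": 0, "grip": 0}, {"offset": [0, -11, 0], "twist": 0, "grip": 0}]}}

```text
time: 5.33
tool_pos: [0.5559, -0.1556, 0.1942]
tool_rot: [-0.0, -0.083, 0.997, 0.0]
contact_force: [0.7, 0.3, 0.1]
gripper_width: -0.001
```

Call:
{"api": "play_rows", "payload": {"increments": [{"offset": [0, -1, 0], "twist": 0, "grip": 0}, {"offset": [0, -2, 0], "twist": 0, "grip": 0}, {"offset": [0, -2, 0], "twist": 0, "grip": 0}]}}

```text
time: 5.58
tool_pos: [0.5564, -0.1576, 0.1945]
tool_rot: [-0.0, -0.083, 0.997, -0.0]
contact_force: [0.5, -0.8, 0.3]
gripper_width: -0.003
```

```bash
python3 - <<'E'
from h import *
im=manip.grab_frame("wrist");cv2.imwrite("pics/w5.png",cv2.resize(im[180:320,100:300],(800,560),interpolation=cv2.INTER_CUBIC))
s=manip.state();d=np.array([-.167,.986]);ex=np.array([.986,.167]);t=s["tool_pos"];print(t,t[:2]@ex,t[:2]@d,s["contact_force"])
E
```

```text
[ 0.55645089 -0.15753549  0.19460381] 0.5223521511923009 -0.24825729123793544 [-1.31564106  0.63076985 -0.44789683]
```

View pics/w5.png

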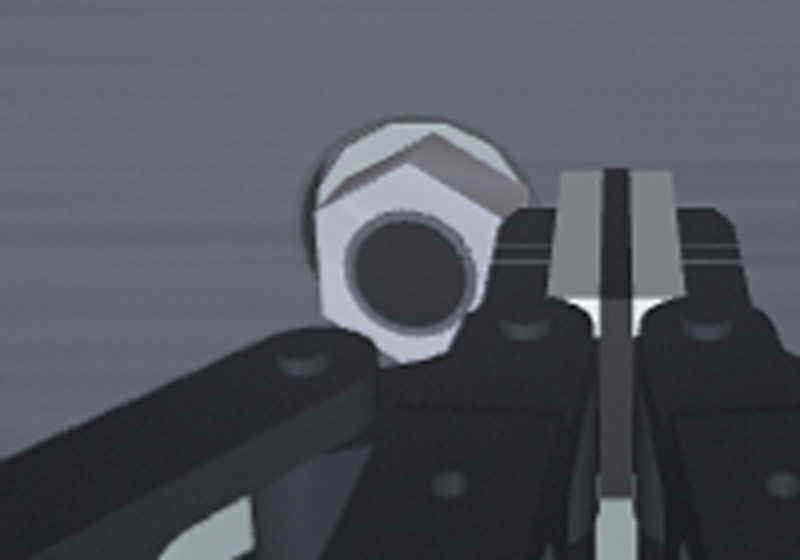

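Call:
{"api": "play_rows", "payload": {"increments": [{"offset": [0, -0.7, 0], "twist": 0, "grip": 0}, {"offset": [0, -1.3, 0], "twist": 0, "grip": 0}, {"offset": [0, -1.3, 0], "twist": 0, "grip": 0}]}}

```text
time: 5.88
tool_pos: [0.5567, -0.1588, 0.1947]
tool_rot: [0.0, -0.083, 0.997, -0.0]
contact_force: [-0.7, 0.3, -0.7]
gripper_width: -0.005
```

Call:
{"api": "play_rows", "payload": {"increments": [{"offset": [0, -0.5, 0], "twist": 0, "grip": 0}, {"offset": [0, -1, 0], "twist": 0, "grip": 0}, {"offset": [0, -1, 0], "twist": 0, "grip": 0}]}}

```text
time: 6.13
tool_pos: [0.5569, -0.1598, 0.1947]
tool_rot: [0.0, -0.083, 0.997, -0.0]
contact_force: [0.2, 0.2, 0.4]
gripper_width: 0.001
```

```bash
python3 - <<'E'
from h import *
im=manip.grab_frame("wrist");cv2.imwrite("pics/w6.png",cv2.resize(im[180:320,100:300],(800,560),interpolation=cv2.INTER_CUBIC))
s=manip.state();d=np.array([-.167,.986]);ex=np.array([.986,.167]);t=s["tool_pos"];print(t,t[:2]@ex,t[:2]@d,s["contact_force"])
for n in("w4","w5","w6"):
    a=cv2.imread(f"pics/{n}.png")
    if n=="w4": a=cv2.resize(cv2.resize(a,(512,384))[180:320,100:300],(800,560))
    g=cv2.cvtColor(a,cv2.COLOR_BGR2GRAY)
    # hole ellipse
    m=((g<75)*255).astype(np.uint8);m[:, :300]=0
    k,l,st,c=cv2.connectedComponentsWithStats(m)
    print(n,l[270,410],st[l[270,410]],c[l[270,410]])
    # extent of bright top
    b=(g>185)&(np.arange(800)[None]<520);ys,xs=np.where(b);print(xs.min(),xs.max(),ys.min(),ys.max())
E
```

```text
[ 0.55689007 -0.1597461   0.19471544] 0.5224160100848129 -0.25051029233472694 [ 0.77420901 -0.36398284  0.12949604]
w4 2 [ 352  229  116  106 9616] [409.3109401 281.7110025]
314 495 174 359
w5 5 [ 354  221  113  106 9167] [410.02225374 273.88927675]
319 501 126 360
w6 2 [   300    168    500    392 137537] [549.12905618 410.34825538]
334 519 126 353
```

The nut stayed put while the finger advanced 2 mm, and its image shrank, so it has dropped. I back off and rise for a check.

Call:
{"api": "play_rows", "payload": {"increments": [{"offset": [0, 4, 0], "twist": 0, "grip": 0}, {"offset": [0, 8, 0], "twist": 0, "grip": 0}, {"offset": [0, 8, -15], "twist": 0, "grip": 0}, {"offset": [0, 8, -30], "twist": 0, "grip": 0}, {"offset": [0, 8, -30], "twist": 0, "grip": 0}]}}

```text
time: 6.6
tool_pos: [0.5567, -0.1518, 0.2277]
tool_rot: [0.002, -0.083, 0.997, -0.001]
contact_force: [0.1, 0.1, 0.6]
gripper_width: -0.003
```

Call:
{"api": "play_rows", "payload": {"increments": [{"offset": [0, 0, 0], "twist": 0, "grip": 0}, {"offset": [0, 0, 0], "twist": 0, "grip": 0}]}}

```text
time: 6.77
tool_pos: [0.5553, -0.1515, 0.2241]
tool_rot: [-0.0, -0.083, 0.997, 0.0]
contact_force: [-0.4, 0.3, -0.9]
gripper_width: 0.001
```

```bash
python3 - <<'E'
from h import *
s=manip.state();np.save("Tw7.npy",manip.get_calibration("wrist")["T"])
im=manip.grab_frame("wrist");cv2.imwrite("pics/w7.png",cv2.resize(im[180:320,100:300],(800,560),interpolation=cv2.INTER_CUBIC))
d=np.array([-.167,.986]);ex=np.array([.986,.167]);t=s["tool_pos"];print(t,t[:2]@ex,t[:2]@d,s["contact_force"])
E
```

```text
[ 0.55526983 -0.15152307  0.22407213] 0.5221917043891814 -0.24213180935427148 [-0.37136636  0.26196221 -0.91482877]
```

View pics/w7.png

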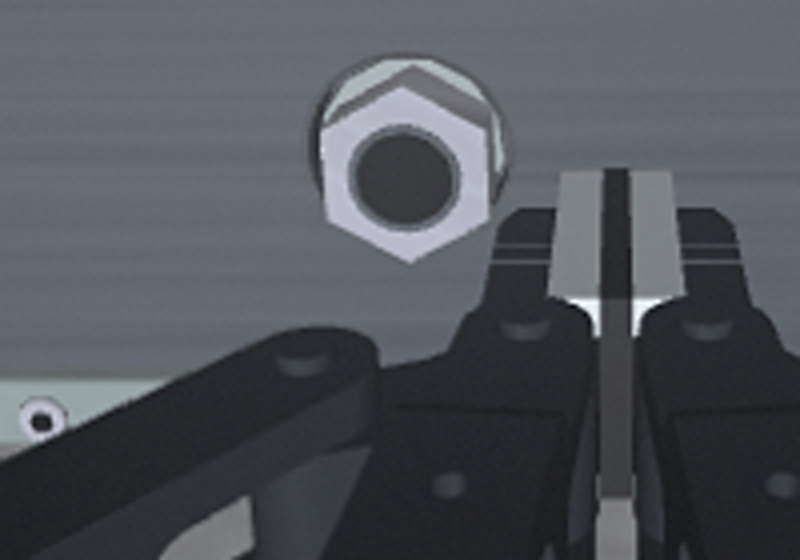

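```bash
python3 - <<'E'
from h import *
d=np.array([-.167,.986]);ex=np.array([.986,.167]);T=np.load("Tw7.npy")
f=lambda u,v,z:rayT("wrist",100+u/4,180+v/4,z,T)[:2]
for z in(.031,.0275):
    L,R,t,b=f(322,170,z),f(491,170,z),f(404,86,z),f(411,263,z);h=f(405,178,z)
    print(z,"flats",np.linalg.norm(R-L),"corners",np.linalg.norm(t-b),"centre",((t+b)/2)@ex,((L+R)/2)@d,"hole",h@ex,h@d)
L,R,t=f(309,140,.018),f(508,140,.018),f(405,53,.018);print("pocket d",((L+R)/2)@d,"w",np.linalg.norm(R-L),"ex~",t@ex+.0165)
E
```

```text
0.031 flats 0.02403539793492928 corners 0.026919825201289146 centre 0.5226605103413069 -0.2715980062094615 hole 0.5229188468714148 -0.27185975487228287
0.0275 flats 0.024552188676123823 corners 0.027498634691203352 centre 0.5240540699964704 -0.2722334167513826 hole 0.5243179610810413 -0.27250079333373467
pocket d -0.27343275957895463 w 0.030355055995207027 ex~ 0.524635241686498
```

Call:
{"api": "play_rows", "payload": {"increments": [{"offset": [-2, -15, 0], "twist": 0, "grip": 0}, {"offset": [-2, -30, 0], "twist": 0, "grip": 0}, {"offset": [-2, -30, 0], "twist": 0, "grip": 0}, {"offset": [-2, -30, 8], "twist": 0, "grip": 0}, {"offset": [-2, -30, 16], "twist": 0, "grip": 0}]}}

```text
time: 7.23
tool_pos: [0.5626, -0.1818, 0.2083]
tool_rot: [0.0, -0.083, 0.997, -0.0]
contact_force: [0.9, 0.0, 0.1]
gripper_width: -0.002
```

Call:
{"api": "play_rows", "payload": {"increments": [{"offset": [0, 0, 0], "twist": 0, "grip": 0}, {"offset": [0, 0, 0], "twist": 0, "grip": 0}, {"offset": [0, 0, 0], "twist": 0, "grip": 0}]}}

```text
time: 7.48
tool_pos: [0.5623, -0.1808, 0.2082]
tool_rot: [-0.0, -0.083, 0.997, 0.0]
contact_force: [-0.3, -0.2, 0.1]
gripper_width: 0.003
```

```bash
python3 - <<'E'
from h import *
s=manip.state();np.save("Tw8.npy",manip.get_calibration("wrist")["T"])
d=np.array([-.167,.986]);ex=np.array([.986,.167]);t=s["tool_pos"];print(t,t[:2]@ex,t[:2]@d,s["contact_force"])
im=manip.grab_frame("wrist");cv2.imwrite("pics/w8.png",cv2.resize(im[180:320,150:350],(800,560),interpolation=cv2.INTER_CUBIC))
E
```

```text
[ 0.56228287 -0.18076233  0.20815495] 0.5242236033713918 -0.27213289244797434 [-0.26780883 -0.18156845  0.1009049 ]
```

View pics/w8.png

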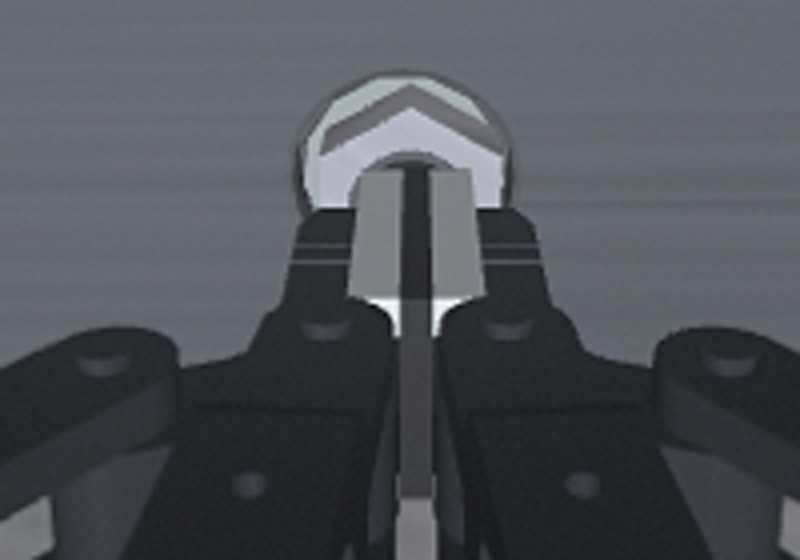

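Fingers are centred over the nut, which is concentric in the pocket. I press in small steps.

Call:
{"api": "play_rows", "payload": {"increments": [{"offset": [0, 0, 2], "twist": 0, "grip": 0}, {"offset": [0, 0, 4], "twist": 0, "grip": 0}, {"offset": [0, 0, 5], "twist": 0, "grip": 0}, {"offset": [0, 0, 6], "twist": 0, "grip": 0}, {"offset": [0, 0, 6], "twist": 0, "grip": 0}]}}

```text
time: 7.95
tool_pos: [0.5624, -0.181, 0.2024]
tool_rot: [-0.0, -0.083, 0.997, 0.0]
contact_force: [0.2, -0.5, -1.0]
gripper_width: -0.003
```

Call:
{"api": "play_rows", "payload": {"increments": [{"offset": [0, 0, 0.5], "twist": 0, "grip": 0}, {"offset": [0, 0, 1], "twist": 0, "grip": 0}, {"offset": [0, 0, 1], "twist": 0, "grip": 0}]}}

```text
time: 8.2
tool_pos: [0.5625, -0.1811, 0.2016]
tool_rot: [-0.0, -0.083, 0.997, 0.0]
contact_force: [-0.8, 0.1, 0.8]
gripper_width: -0.005
```

Call:
{"api": "play_rows", "payload": {"increments": [{"offset": [0, 0, 0.5], "twist": 0, "grip": 0}, {"offset": [0, 0, 1], "twist": 0, "grip": 0}, {"offset": [0, 0, 1], "twist": 0, "grip": 0}]}}

```text
time: 8.45
tool_pos: [0.5626, -0.1811, 0.201]
tool_rot: [0.0, -0.083, 0.997, -0.0]
contact_force: [0.6, -0.0, 2.1]
gripper_width: -0.004
```

Call:
{"api": "play_rows", "payload": {"increments": [{"offset": [0, 0, 0.3], "twist": 0, "grip": 0}, {"offset": [0, 0, 0.6], "twist": 0, "grip": 0}, {"offset": [0, 0, 0.6], "twist": 0, "grip": 0}]}}

```text
time: 8.7
tool_pos: [0.5626, -0.1811, 0.2006]
tool_rot: [0.0, -0.083, 0.997, -0.0]
contact_force: [-1.8, 1.0, 4.1]
gripper_width: 0.004
```

Call:
{"api": "play_rows", "payload": {"increments": [{"offset": [0, 0, 0.3], "twist": 0, "grip": 0}, {"offset": [0, 0, 0.6], "twist": 0, "grip": 0}, {"offset": [0, 0, 0.6], "twist": 0, "grip": 0}]}}

```text
time: 8.95
tool_pos: [0.5626, -0.1811, 0.1996]
tool_rot: [0.0, -0.083, 0.997, -0.0]
contact_force: [-1.9, 0.6, 3.9]
gripper_width: -0.003
```

Call:
{"api": "play_rows", "payload": {"increments": [{"offset": [0, 0, 0.3], "twist": 0, "grip": 0}, {"offset": [0, 0, 0.7], "twist": 0, "grip": 0}, {"offset": [0, 0, 1], "twist": 0, "grip": 0}, {"offset": [0, 0, 1], "twist": 0, "grip": 0}]}}

```text
time: 9.28
tool_pos: [0.5626, -0.1811, 0.1985]
tool_rot: [0.0, -0.083, 0.997, -0.0]
contact_force: [-0.9, 0.8, 3.9]
gripper_width: 0.0
```

Call:
{"api": "play_rows", "payload": {"increments": [{"offset": [0, 0, 0.3], "twist": 0, "grip": 0}, {"offset": [0, 0, 0.6], "twist": 0, "grip": 0}, {"offset": [0, 0, 0.6], "twist": 0, "grip": 0}]}}

```text
time: 9.53
tool_pos: [0.5626, -0.1811, 0.198]
tool_rot: [0.0, -0.083, 0.997, -0.0]
contact_force: [-0.9, 0.8, 4.8]
gripper_width: 0.002
```

Call:
{"api": "play_rows", "payload": {"increments": [{"offset": [0, 0, 0.3], "twist": 0, "grip": 0}, {"offset": [0, 0, 0.6], "twist": 0, "grip": 0}, {"offset": [0, 0, 0.6], "twist": 0, "grip": 0}]}}

```text
time: 9.78
tool_pos: [0.5626, -0.1811, 0.1979]
tool_rot: [-0.0, -0.083, 0.997, -0.0]
contact_force: [-3.4, 2.0, 8.0]
gripper_width: 0.002
```

Force is rising at 198 mm, which fits the hard stop. I add a little more to confirm.

Call:
{"api": "play_rows", "payload": {"increments": [{"offset": [0, 0, 0.4], "twist": 0, "grip": 0}, {"offset": [0, 0, 0.7], "twist": 0, "grip": 0}, {"offset": [0, 0, 0.7], "twist": 0, "grip": 0}, {"offset": [0, 0, 0.7], "twist": 0, "grip": 0}]}}

```text
time: 10.12
tool_pos: [0.5627, -0.1812, 0.1979]
tool_rot: [-0.0, -0.083, 0.997, -0.0]
contact_force: [-3.5, 1.0, 11.4]
gripper_width: -0.003
```

Call:
{"api": "play_rows", "payload": {"increments": [{"offset": [0, 0, -1.5], "twist": 0, "grip": 0}, {"offset": [0, 0, -3], "twist": 0, "grip": 0}, {"offset": [0, 0, -6], "twist": 0, "grip": 0}, {"offset": [0, 0, -20], "twist": 0, "grip": 0}, {"offset": [0, 0, -40], "twist": 0, "grip": 0}]}}

```text
time: 10.53
tool_pos: [0.5614, -0.1806, 0.2348]
tool_rot: [-0.002, -0.083, 0.997, 0.001]
contact_force: [-0.1, 0.0, 0.1]
gripper_width: -0.005
```

Call:
{"api": "play_rows", "payload": {"increments": [{"offset": [0, 30, 0], "twist": 0, "grip": 0}, {"offset": [0, 30, 0], "twist": 0, "grip": 0}, {"offset": [0, 30, 0], "twist": 0, "grip": 0}, {"offset": [0, 30, 0], "twist": 0, "grip": 0}]}}

```text
time: 10.87
tool_pos: [0.5574, -0.1515, 0.2368]
tool_rot: [-0.0, -0.083, 0.997, -0.0]
contact_force: [0.3, -0.6, 0.4]
gripper_width: -0.002
```

```bash
python3 - <<'E'
from h import *
s=manip.state();np.save("Tw9.npy",manip.get_calibration("wrist")["T"])
im=manip.grab_frame("wrist");cv2.imwrite("pics/w9.png",cv2.resize(im[150:290,110:310],(800,560),interpolation=cv2.INTER_CUBIC))
print(s["tool_pos"],s["contact_force"])
E
```

```text
[ 0.5574353  -0.15148249  0.23675966] [ 0.33887596 -0.64110515  0.40496541]
```

View pics/w9.png

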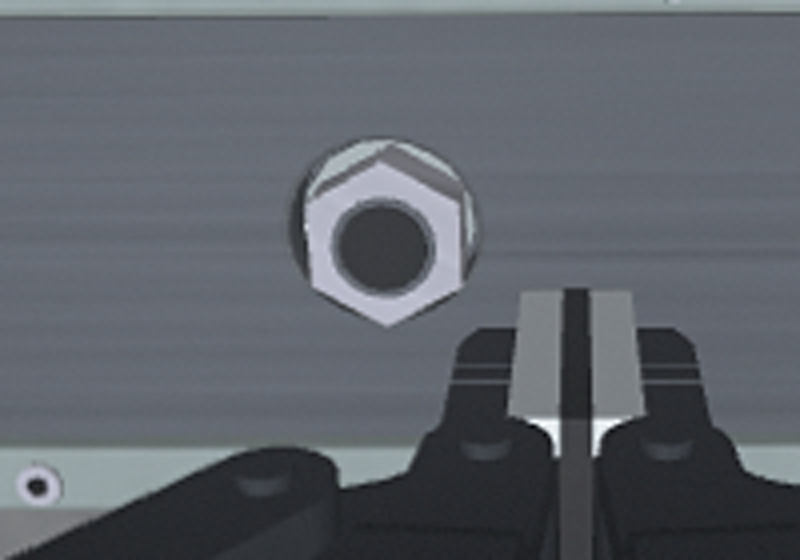

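The nut sits level in the pocket at about (385,245), centred, with less of its sides showing and nothing touching it. I hand the job in.

```bash
python3 -c "
from plant import manip
print(manip.job_done())"
```

```text
the job is handed in; nothing more can be done
None
```

The nut is in the pocket and pressed home. I handed the job in at about 11 s of the 58 s, and no verdict was reported.

- **Sliding in:** I pushed the nut about 120 mm along the plate with the shut fingers. It dropped into the pocket, and I could tell because it stopped moving when the finger went on another 2 mm.
- **Pressing:** First contact at about 201 mm tool height put the nut's top at about 28 mm, against 27.5 mm expected. The seat slid roughly 3 mm at 4–5 N. At 197.9 mm it stopped, with the reading rising from 8 to 11 N and no further travel.
- **Forces:** The highest reading I saw was about 11 N. I only read the force at the end of each move, so a brief higher peak between readings would not have shown.
- **Final look:** The wrist picture shows the nut level and centred in the pocket, with the gripper clear of it. The final height comes from the tool height at the hard stop; I did not measure it separately.
- **Bystanders:** I felt no contact with them, but I did not measure their positions again at the end.

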